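Show the dog portrait to the camera

TASK

Take the dog portrait out of the drying rack and hold it up for its photograph: its front to the camera on the tripod, about 15 cm from the lens, in the middle of the view, right way up and square to the lens, so leaning back as much as the camera looks down. Finish while holding it there, still and free in the air. Leave the cat and the rabbit portraits standing in the rack, and do not shift the camera or anything else on the desk.

Things in the scene. Friction and masses are not known exactly. Their poses are not given: they have to be found in the camera images.
- dog_center (a point): centre (half-way up) of the dog portrait: wooden shadow-box frame, 60 mm wide, 84 mm high, 30 mm deep, a white cast head in its open front: a DOG with a long square muzzle (9 mm out of the front) and two broad ears hanging beside the head; x axis out of its open front, y across its width, z to its top. Rigid, 105 to 210 g. Grasp it from above across its flat 60 mm sides; 50 mm free beside each
- dog_front (a point): middle of the dog portrait's open front: 15 mm ahead (+x) of its centre; same axes
- cat_center (a point): centre (half-way up) of the cat portrait: a smaller box, 50 mm wide, 64 mm high, 30 mm deep, with a round-cheeked head with two short POINTED upright ears; x axis out of its open front, y across its width, z to its top
- rabbit_center (a point): centre (half-way up) of the rabbit portrait: a narrower and taller box, 46 mm wide, 96 mm high, 30 mm deep, with a small head low down and two TALL upright ears; x axis out of its open front, y across its width, z to its top
- rack: fixed pale wooden drying rack, 400 mm long (its y), 66 mm deep (its x), origin under its middle. The portraits stand upright in its groove (floor 14 mm above the desk, 36 mm wide, 3 mm play fore and aft) at y = -120, 0 and 120 mm in any order, fronts to the rack's +x. The fence behind them reaches 44 mm above the desk, the lip in front 28 mm, the dowels between the places 28 mm
- lens (a point): middle of the front glass of the lens barrel (58 mm wide) of a black camera on a fixed desk tripod: x axis back into the camera (it looks along -x, 0.25 to 0.45 rad down from level), y across it, z its own up. The tilt pivot is 77 mm behind and 48 mm below it, in these axes; the camera is 116 mm wide and rises 50 mm above the lens axis; the tripod's legs reach 85 mm around the spot under the pivot
- brush_pot_mid (a point): half-way up a white mug-sized pot, 74 mm wide, 85 mm high, with four brushes that reach 165 mm
- glue_mid (a point): half-way up an upright white glue bottle, 42 mm wide, 120 mm high
- eye_jar_mid (a point): half-way up a small amber jar with a metal lid, 52 mm wide, 50 mm high
- bust_mid (a point): half-way up a white cat bust on a 50 mm square wooden plinth, 82 mm high in all
- knife: yellow craft knife lying flat, 145 mm long, 14 mm high; origin under it, 70 mm from the yellow end
- scissors: scissors lying flat, 160 mm long, 10 mm high; origin under the pivot

How it is judged (in metres and radians):
On the way:
1. the dog portrait is lifted out of the rack in the fingers (z of dog_center in the frame of rack above 0.075 m and contact force between the fingers and dog above 1 N and contact force between dog and rack below 0.1 N), for 0.1 s.
At the end, for the whole second after the job is handed in: The fingers hold the dog portrait still, touching nothing else, its front 115 to 185 mm before the lens, within 25 mm of the lens axis, facing it, right way up, square and level to it within 0.2 rad; other portraits moved under 20 mm, the lens under 10 mm, other things under 30 mm (x of dog_front in the frame of lens between -0.185 and -0.115 m and y of dog_front in the frame of lens between -0.025 and 0.025 m and z of dog_front in the frame of lens between -0.025 and 0.025 m and angle between the x axis of dog_center and the x axis of lens, either way round below 0.2 rad and angle between the y axis of dog_center and the y axis of lens, either way round below 0.2 rad and x of lens in the frame of dog_center above 0.1 m and angle between dog_center's own z axis and vertical below 0.9 rad and height (world z) of dog_center above 0.07 m and linear speed of dog below 0.02 m/s and angular speed of dog below 0.1 rad/s and contact force between the fingers and dog above 1 N and contact force between dog and rack below 0.1 N and contact force between dog and cat below 0.1 N and contact force between dog and rabbit below 0.1 N and contact force between dog and brush_pot below 0.1 N and contact force between dog and glue below 0.1 N and contact force between dog and eye_jar below 0.1 N and contact force between dog and bust below 0.1 N and distance of each of cat_center, rabbit_center from where it was at the start of the episode below 0.02 m and distance of lens from where it was at the start of the episode below 0.01 m and distance of each of brush_pot_mid, glue_mid, eye_jar_mid, bust_mid, knife, scissors from where it was at the start of the episode below 0.03 m); the arm keeps its last pose, push and grip.
It fails at once if the cat portrait is shifted more than 20 mm or tipped in the rack (distance of cat_center from where it was at the start of the episode above 0.02 m or angle between cat_center's own z axis and vertical above 0.35 rad).
It fails at once if the rabbit portrait is shifted more than 20 mm or tipped in the rack (distance of rabbit_center from where it was at the start of the episode above 0.02 m or angle between rabbit_center's own z axis and vertical above 0.35 rad).
It fails at once if the camera is pushed (lens moved more than 10 mm) (distance of lens from where it was at the start of the episode above 0.01 m).
It fails at once if something else on the desk is shifted more than 30 mm (distance of any of brush_pot_mid, glue_mid, eye_jar_mid, bust_mid, knife, scissors from where it was at the start of the episode above 0.03 m).
It also fails if it takes over 32 s, if anything falls off the work surface, if the arm or the gripper's body presses on something with over 40 N, if the wrist force passes 120 N, or if a joint passes its speed limit or range.

ROBOT

A 7-joint arm with a two-finger parallel gripper is mounted at the origin on the work surface. World frame = base frame: x ahead of the robot, y to its left, z up, the work surface at z = 0. Lengths are in m, angles in degrees, forces in N, time in s.
With the tool pointing down it reaches from about 0.35 to 0.775 m from the base axis. Payload 3.1 kg.
Tool frame: the origin (TCP) lies on the centre line of the jaws, within the pads' length; the fingertips stand 17 mm ahead of it and the grasp point (between the pads) lies 2 mm behind it (robot.tip_reach is the distance from the TCP to the fingertips, in m); z points along the fingers, y is the line along which they close (so a half turn about z gives the same grasp; the last joint's range is limited). The gripper opens to 85 mm and grips with 20 to 120 N. Pads are 22 mm wide; open, the fingers measure 114 mm over their backs; the gripper's body (76 mm by 85 mm) begins 54 mm behind the grasp point. The pads swing forward as they close: fully open they stand 13 mm farther back than shut.
Start: joints at [-65.701, 17.813, 0.802, 86.603, -0.252, 75.585, -1.558], TCP at [0.247, 0.491, 0.248] pointing down, gripper open.
Joint ranges: [-154.91, 154.91], [-16.99, 109.72], [-72.82, 74.43], [7.12, 147.25], [-82.49, 262.49], [11.32, 116.49], [-174.64, 174.64]. Speed limits (degrees/s): [159.86, 159.86, 180, 180, 180, 180, 180].

INTERFACE

Orientations are given as [roll, pitch, yaw] about the fixed x, y, z axes, in that order (R = Rz(yaw) Ry(pitch) Rx(roll)).
In Python, from station import robot, fingers, vision, workorder, recognise gives the robot as it stands. Calls block until the motion is done:
- robot.move_to(position, orientation): joint-space move of the TCP to a pose.
- robot.line_to(position, orientation=None, velocity=0.15, f_stop=None): straight line of the TCP; orientation=None keeps the orientation; velocity is the mean speed in m/s. With f_stop (N) it stops when the force on the tool has changed by that much, and returns True; else False.
- robot.move_j(angles): joint-space move.
- fingers.gripper_to(opening, force=None): opening from 0.0 (shut) to 1.0 (fully open); force is the grip in N (None keeps the last); returns when the fingers have stopped.
- robot.pause(seconds).
- robot.inverse_kinematics(position, orientation): joint angles nearest the present ones, or None.
- vision.grab_frame(name): name is "scene" or "top"; returns the picture (480x640x3 uint8, red, green, blue); there is no depth.
- vision.calibration(name): a dict with "mtx" (3x3 intrinsics, pixels), "extrinsics" (4x4, takes a point from world to camera coordinates). Camera axes: x right, y up, looking along -z (the intrinsics and any distortion apply to the point x, -y, -z); pixel columns grow to the right and rows downward; lengths in m; the calibration is good to about 2 mm. A picture is of the moment at which its call begins. calibration takes no time and is no camera call.
A pose or a line that the arm cannot do raises robot.PlanningError and nothing moves.
- workorder.close_job(): hands the job in; it is judged then, once.
Trained networks look in the newest picture that a camera, given by its name, has taken for a name from the list of things; names that differ only in an ending like _2 or _b are one class to them, and where a whole thing is asked for, a point or a joint stands for the part that bears it (a point fixed in the world has none). Each returns a list of dicts, best first, with "p" (0 to 1); they miss things now and then, are a little off and sometimes report something else, mostly with a low value. They report only what shows in the picture. A call takes as long as a camera call.
- recognise(label, camera): "rect" ([centre column, centre row, width, height] in pixels, round what is visible of it).
Readings, each from a call of its own:
- robot.current_time_s(): time.
- robot.current_joint_positions(): joint angles.
- robot.current_dq(): joint speeds.
- robot.current_joint_torque(): joint torques, N m.
- robot.current_tool_pos(): TCP position.
- robot.current_eef_rot(): TCP orientation.
- robot.current_contact_force(): force on the tool from outside, world axes, zero at the start.
- robot.current_torque(): the same for the moment, N m.
- robot.current_finger_gap(): opening from 0.0 (shut) to 1.0 (fully open).
- robot.current_gripper_force(): force on a finger pad.
Only numpy, scipy, OpenCV 4.12 (cv2) and the standard library are available. Lean on these libraries where they do the work, as an engineer would, in place of code of your own. Each camera call takes 0.05 s, during which the arm holds its last target. There are 200 camera calls.

## Working session

There is one attempt and no reset: what is moved stays moved. The work goes in short steps, each a Python script; the robot and the scene stay as the last script left them, time stands still between calls to the robot, and variables do not carry over. Pictures are saved under pics/ and viewed, at most 10 in all, crops included, and the job is handed in when it is done.

```bash
mkdir -p pics; ls
python3 - <<'E'
from station import robot, fingers, vision, workorder, recognise
import cv2, numpy as np
for n in("scene","top"):
    im=vision.grab_frame(n); cv2.imwrite(f"pics/{n}0.png",im[:,:,::-1])
    c=vision.calibration(n); print(n,np.round(c["mtx"],1).tolist(),np.round(c["extrinsics"],4).tolist(),[k for k in c])
    for l in("dog_center","cat_center","rabbit_center","rack","lens","brush_pot_mid","glue_mid","eye_jar_mid","bust_mid","knife","scissors"):
        print(l,[(np.round(d["rect"]).astype(int).tolist(),round(d["p"],2)) for d in recognise(l,n)[:3]])
print(robot.current_time_s())
E
```

```text
pics
scene [[524.0, 0.0, 323.9], [0.0, 524.0, 236.1], [0.0, 0.0, 1.0]] [[-0.631, 0.7758, -0.0045, 0.3565], [-0.4752, -0.3818, 0.7927, 0.1705], [0.6133, 0.5023, 0.6096, -1.8054], [0.0, 0.0, 0.0, 1.0]] ['mtx', 'extrinsics']
dog_center [([270, 211, 22, 30], 0.95)]
cat_center [([331, 246, 20, 26], 0.71)]
rabbit_center [([302, 228, 18, 29], 0.85)]
rack [([303, 245, 110, 61], 0.59)]
lens [([312, 284, 60, 53], 0.65)]
brush_pot_mid [([190, 215, 27, 42], 0.86)]
glue_mid [([221, 247, 15, 38], 0.78), ([331, 247, 22, 30], 0.6)]
eye_jar_mid [([482, 306, 22, 28], 0.75)]
bust_mid [([271, 288, 27, 30], 0.68)]
knife [([426, 286, 41, 27], 0.78)]
scissors [([468, 359, 60, 49], 0.56)]
top [[481.2, 0.0, 315.2], [0.0, 481.2, 244.6], [0.0, 0.0, 1.0]] [[0.0252, -0.9997, -0.0032, 0.0066], [0.975, 0.0238, 0.2209, -0.6105], [-0.2208, -0.0087, 0.9753, -1.1967], [0.0, 0.0, 0.0, 1.0]] ['mtx', 'extrinsics']
dog_center [([427, 293, 35, 22], 0.58)]
cat_center [([333, 281, 22, 14], 0.64)]
rabbit_center [([378, 287, 26, 18], 0.88)]
rack [([376, 287, 148, 34], 0.74), ([170, 309, 27, 21], 0.52)]
lens [([254, 156, 49, 48], 0.86)]
brush_pot_mid [([486, 225, 42, 34], 0.64)]
glue_mid [([420, 214, 24, 23], 0.75)]
eye_jar_mid [([171, 308, 24, 19], 0.87)]
bust_mid [([344, 209, 18, 21], 0.93)]
knife [([228, 307, 13, 55], 0.84), ([486, 226, 47, 36], 0.53)]
scissors [([160, 244, 60, 29], 0.57)]
1.2
```

Run:
```python
import cv2
a=cv2.imread("pics/scene0.png")[160:410,140:540]; cv2.imwrite("pics/a.png",cv2.resize(a,(800,500),interpolation=cv2.INTER_CUBIC))
a=cv2.imread("pics/top0.png")[110:350,130:530]; cv2.imwrite("pics/b.png",cv2.resize(a,(800,480),interpolation=cv2.INTER_CUBIC))
```

```text
(no output)
```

View pics/a.png

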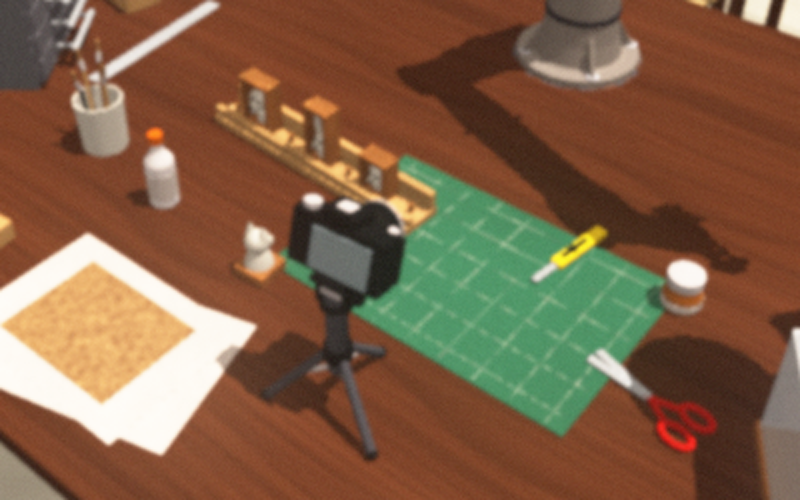

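View pics/b.png

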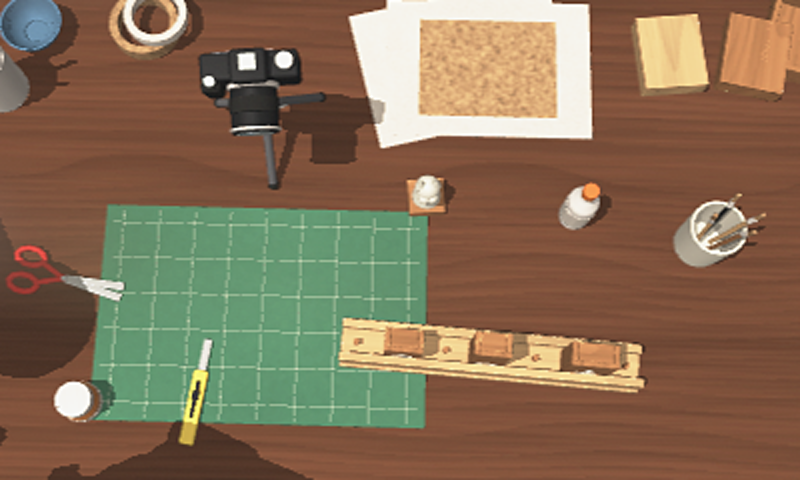

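The dog box is at the right end of the rack in the top view (about 428,288). It is also the wider box, and it is the left-most one in the scene view. I'll zoom in to settle which way the fronts face.

Run:
```python
import cv2,numpy as np
a=cv2.imread("pics/scene0.png")[180:290,235:375]; b=cv2.imread("pics/top0.png")[255:315,290:460]
a=cv2.resize(a,(420,330),interpolation=cv2.INTER_CUBIC);b=cv2.resize(b,(765,270),interpolation=cv2.INTER_CUBIC)
o=np.zeros((600,765,3),np.uint8);o[:330,:420]=a;o[330:]=b;cv2.imwrite("pics/c.png",o)
```

```text
(no output)
```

View pics/c.png

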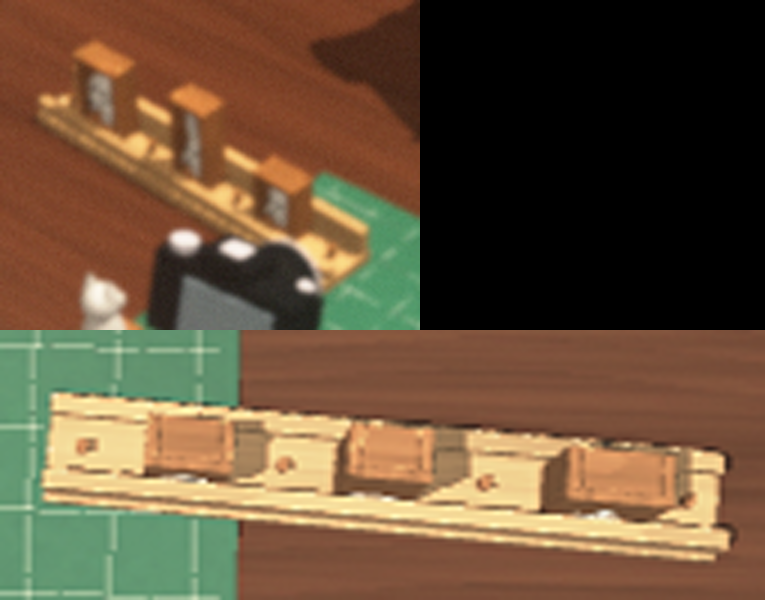

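The two views disagree about which side the white heads are on, so I'll zoom in harder on the dog.

Run:
```python
import cv2,numpy as np
from station import vision
A=np.mean([vision.grab_frame("scene").astype(float) for _ in range(8)],0); B=np.mean([vision.grab_frame("top").astype(float) for _ in range(8)],0)
a=A[185:265,250:350,::-1].astype(np.uint8); b=B[268:308,310:450,::-1].astype(np.uint8)
a=cv2.resize(a,(400,320),interpolation=cv2.INTER_LANCZOS4);b=cv2.resize(b,(798,228),interpolation=cv2.INTER_LANCZOS4)
a2=cv2.resize(A[193:230,252:292,::-1].astype(np.uint8),(346,320),interpolation=cv2.INTER_LANCZOS4)
o=np.zeros((548,798,3),np.uint8);o[:320,:400]=a;o[:320,410:756]=a2;o[320:]=b;cv2.imwrite("pics/d.png",o)
```

```text
(no output)
```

View pics/d.png

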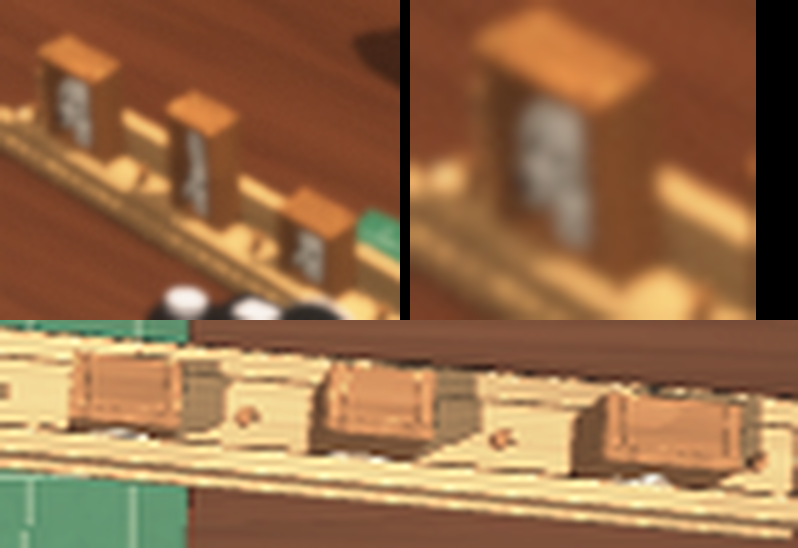

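```bash
cat > h.py <<'E'
import numpy as np, cv2
from station import robot, fingers, vision, workorder, recognise
C={n:vision.calibration(n) for n in("scene","top")}
F=np.diag([1,-1,-1.])
def proj(n,p):
    E=C[n]["extrinsics"]; q=(np.atleast_2d(p)@np.array(E)[:3,:3].T+np.array(E)[:3,3])@F
    q=q@np.array(C[n]["mtx"]).T; return q[:,:2]/q[:,2:]
def tri(s,t):
    P=[np.array(C[n]["mtx"])@F@np.array(C[n]["extrinsics"])[:3] for n in("scene","top")]
    X=cv2.triangulatePoints(P[0],P[1],np.array(s,float).reshape(2,1),np.array(t,float).reshape(2,1))[:,0]; return X[:3]/X[3]
def onz(n,uv,z):
    P=np.array(C[n]["mtx"])@F@np.array(C[n]["extrinsics"])[:3]
    H=P[:,[0,1,3]].copy(); H[:,2]+=P[:,2]*z
    q=np.linalg.solve(H,[*uv,1]); return q[:2]/q[2]
E
python3 - <<'E'
from h import *
np.set_printoptions(precision=4,suppress=True)
print("tri dogtop",tri((269.6,199.9),(428.4,287.3)))
for n,uv,z in[("dog",(428.4,287.3),.098),("rabbit",(310+384/5.7,268+80/5.7),.11),("cat",(310+128/5.7,268+70/5.7),.078)]: print(n,onz("top",uv,z))
print("dog scene",onz("scene",(269.6,199.9),.098))
for uv in[(301.1,269),(300,290.6),(451.8,302.8),(451.8,282.8)]: print([onz("top",uv,z) for z in(0,.028,.044)])
E
```

```text
tri dogtop [ 0.4996 -0.265   0.0944]
dog [ 0.5002 -0.2657]
rabbit [ 0.5086 -0.1361]
cat [ 0.5151 -0.025 ]
dog scene [ 0.5028 -0.2594]
[array([0.5559, 0.0593]), array([0.5511, 0.0582]), array([0.5483, 0.0576])]
[array([0.4964, 0.0604]), array([0.4928, 0.0593]), array([0.4908, 0.0587])]
[array([ 0.4735, -0.3502]), array([ 0.4704, -0.3424]), array([ 0.4687, -0.338 ])]
[array([ 0.5279, -0.3522]), array([ 0.5237, -0.3444]), array([ 0.5213, -0.3399])]
```

Run:
```python
from h import *
yaw=-.062; R=np.array([[np.cos(yaw),-np.sin(yaw),0],[np.sin(yaw),np.cos(yaw),0],[0,0,1]])
d=np.array([.5005,-.2645,.056]); o=np.zeros((560,800,3),np.uint8)
for n,x0,y0,w,h,s,off in[("scene",245,185,60,55,6.6,0),("top",400,265,60,45,6.6,400)]:
    im=np.mean([vision.grab_frame(n).astype(float) for _ in range(6)],0)[y0:y0+h,x0:x0+w,::-1].astype(np.uint8)
    im=cv2.resize(im,None,fx=s,fy=s,interpolation=cv2.INTER_CUBIC); raw=im.copy()
    P=lambda p:tuple(int(v) for v in ((proj(n,d+R@np.array(p,float))[0]-[x0,y0]+.5)*s))
    c=[(a,b,e) for a in(-.015,.015) for b in(-.03,.03) for e in(-.042,.042)]
    for i in range(8):
        for j in range(i):
            if sum(np.abs(np.subtract(c[i],c[j]))>1e-6)==1: cv2.line(im,P(c[i]),P(c[j]),(255,0,0),1)
    for z in(-.015,0,.015): cv2.circle(im,P((.024,0,z)),3,(0,255,0),-1); cv2.circle(im,P((-.024,0,z)),3,(255,0,255),-1)
    o[:im.shape[0],off:off+im.shape[1]]=im
    if n=="top": o[300:300+245,400:400+396]=raw[:245]
cv2.imwrite("pics/e.png",o)
```

```text
(no output)
```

View pics/e.png

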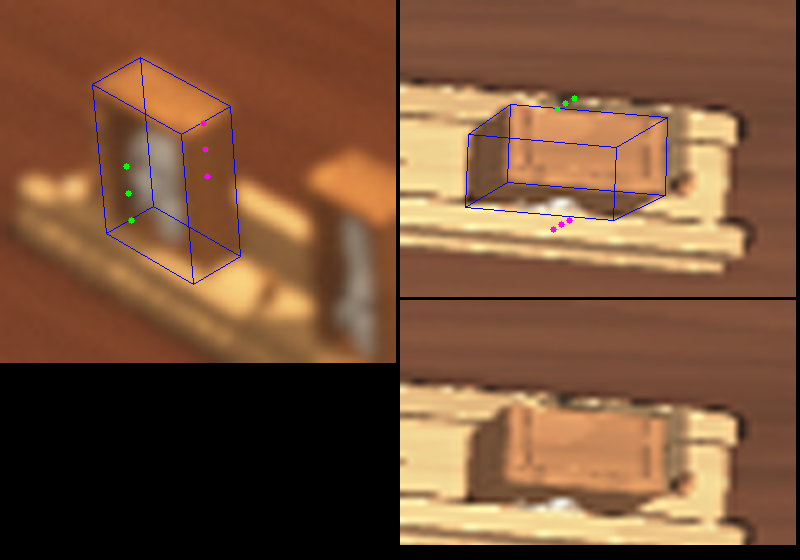

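The box bottom and the visible fence height (about 44 mm, on the -x side) suggest the fronts face +x. I'll confirm that after lifting. Next is the tripod camera.

Run:
```python
from h import *
o=np.zeros((440,800,3),np.uint8)
for n,x0,y0,w,h,s,off in[("scene",270,245,80,90,4.9,0),("top",220,120,80,88,4.9,400)]:
    im=np.mean([vision.grab_frame(n).astype(float) for _ in range(6)],0)[y0:y0+h,x0:x0+w,::-1].astype(np.uint8)
    np.save(f"pics/{n}.npy",im)
    im=cv2.resize(im,None,fx=s,fy=s,interpolation=cv2.INTER_CUBIC); im=np.clip(im*1.6,0,255).astype(np.uint8)
    o[:im.shape[0],off:off+im.shape[1]]=im[:440]
cv2.imwrite("pics/f.png",o); print(robot.current_time_s())
```

```text
3.2
```

View pics/f.png

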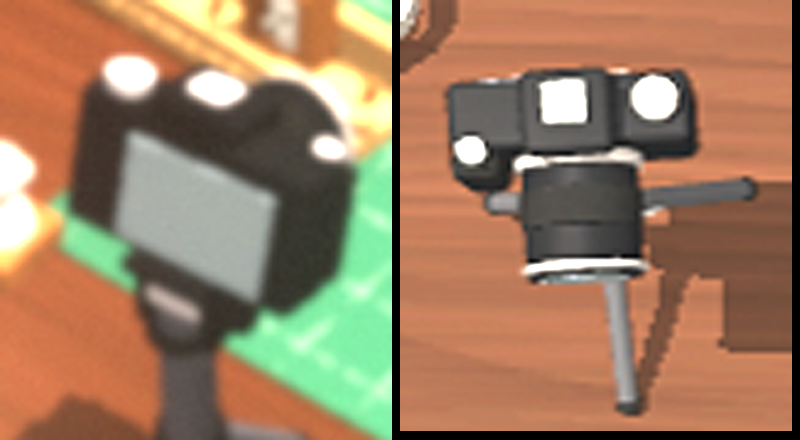

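Run:
```python
from h import *
from scipy.optimize import least_squares
from scipy.spatial.transform import Rotation as Ro
np.set_printoptions(precision=4,suppress=True)
S=lambda u,v:np.array([270+u/4.9,245+v/4.9])-.4; T=lambda u,v:np.array([220+(u-400)/4.9,120+v/4.9])-.4
print("dial",tri(S(130,75),T(655,97)),"shoe",tri(S(217,88),T(563,100)),"btn",tri(S(328,147),T(470,150)))
a=np.linspace(0,2*np.pi,73); ring=np.c_[0*a,.029*np.cos(a),.029*np.sin(a)]
def W(p,q): return p[:3]+np.atleast_2d(q)@Ro.from_euler("zy",[p[3],p[4]]).as_matrix().T   # pitch>0: x axis down... sign fitted
def res(p):
    r=proj("top",W(p,ring)); e=[r[:,0].min()-T(525,0)[0],r[:,0].max()-T(648,0)[0],r[:,1].max()-T(0,283)[1],r[:,1].min()-T(0,258)[1]]
    r=proj("scene",W(p,ring)); e+=[r[:,0].max()-S(354,0)[0],r[:,1].min()-S(0,79)[1]]
    w,h,xs,yo,zo,xh,zh=p[5:]
    c=[(xs,yo-w,zo+h),(xs,yo+w,zo+h),(xs,yo-w,zo-h),(xs,yo+w,zo-h)]
    sgn=np.array([S(133,133),S(273,200),S(115,222),S(255,300)])
    e+=list((proj("scene",W(p,c))-sgn).ravel())
    sh=W(p,[xh,0,zh]); e+=list((proj("scene",sh)-S(217,88)).ravel())+list((proj("top",sh)-T(563,100)).ravel())
    e+=[(zh-.05)/.004,(yo)/.01,(zo)/.01,(xs-.105)/.02]
    e+=[proj("scene",W(p,[.077,0,-.048])-[0,0,.05])[0,0]-S(190,0)[0]]
    return np.array(e)
f=least_squares(res,[.75,.12,.25,0,-.3,.035,.023,.1,0,0,.07,.05],loss="soft_l1")
J=np.linalg.pinv(f.jac.T@f.jac); print(f.x,np.sqrt(np.diag(J))); print(np.round(res(f.x),2))
```

```text
dial [0.8109 0.1273 0.2706] shoe [0.8036 0.1691 0.2808] btn [0.7863 0.2144 0.2616]
[ 0.7447  0.164   0.2109  0.0826 -0.236   0.0362  0.0236  0.0868  0.0049
  0.0011  0.0739  0.0535] [0.002  0.0017 0.0036 0.0293 0.0558 0.0015 0.0017 0.0116 0.0067 0.0081
 0.0048 0.0041]
[-0.02 -0.87 -0.2   1.44 -0.6  -0.89 -0.66 -0.26 -0.08  0.17  0.31  0.86
  0.23 -0.66  0.1   0.5  -0.58  0.14  0.87  0.49  0.11 -0.91 -1.15]
```

```bash
cat >> h.py <<'E'
from scipy.spatial.transform import Rotation as Ro
L=np.array([.745,.164,.211]); PSI,TH=.07,.265
RL=Ro.from_euler("ZY",[PSI,-TH])
def hold(flip,d=.15):   # TCP pose: dog front d before the lens; grasp point 16 mm above dog centre, TCP 2 mm ahead of it
    Rd=RL; c=L+RL.apply([-d-.015,0,0]); t=c+Rd.apply([0,0,.014])
    Rt=Rd*(Ro.from_euler("z",np.pi) if flip else Ro.identity())*Ro.from_euler("x",np.pi)
    return t.tolist(), Rt.as_euler("xyz",degrees=True).tolist()
E
python3 - <<'E'
from h import *
np.set_printoptions(precision=1,suppress=True)
print(robot.current_eef_rot())
for y in(-3.6,176.4): print(y,np.array(robot.inverse_kinematics([.5005,-.2645,.07],[180,0,y])))
for f in(0,1): print(hold(f),np.array(robot.inverse_kinematics(*hold(f))))
E
```

```text
[-180.     0.   153.3]
-3.6 [-13.2  41.5  59.5  98.8 -39.7  63.4 -34.6]
176.4 [ -3.1  34.1  41.6  98.5 -26.2  57.5 134.4]
([0.5824919667836126, 0.15260582110038426, 0.18129626576766708], [180.0, -15.18338157096681, 4.010704565915754]) [-43.1  18.4  31.1 100.3  -8.8  49.1 -95.6]
([0.5824919667836126, 0.15260582110038426, 0.18129626576766708], [179.99999999999997, 15.183381570966823, -175.98929543408426]) [-29.4  17.   13.7  99.8  -0.8  48.8  77.6]
```

Run:
```python
from h import *
np.set_printoptions(precision=3,suppress=True)
o=[180,0,-3.6]
robot.move_to([.5005,-.2645,.20],o); t=robot.current_time_s()
im=np.mean([vision.grab_frame("scene").astype(float) for _ in range(2)],0)
print(robot.line_to([.5005,-.2645,.072],o,velocity=.1,f_stop=8))
fingers.gripper_to(0.0,force=40); print("gap",robot.current_finger_gap(),robot.current_gripper_force(),robot.current_contact_force(),robot.current_tool_pos())
print(robot.line_to([.5005,-.2645,.25],velocity=.1))
print("gap",robot.current_finger_gap(),robot.current_gripper_force(),robot.current_contact_force(),t,robot.current_time_s())
o=np.zeros((400,800,3),np.uint8)
for n,off in(("scene",0),("top",400)):
    im=np.mean([vision.grab_frame(n).astype(float) for _ in range(4)],0)[:,:,::-1].astype(np.uint8)
    u,v=proj(n,[.5,-.2645,.235])[0].astype(int); im=im[v-30:v+35,u-32:u+33]
    o[:390,off:off+390]=cv2.resize(im,(390,390),interpolation=cv2.INTER_CUBIC)
cv2.imwrite("pics/g.png",o)
```

```text
False
gap 0.6979915167938435 44.502908661961555 [-0.412  0.856  3.056] [ 0.501 -0.265  0.073]
False
gap 0.6984413438330835 44.184859581291676 [ 0.467 -0.063 -2.277] 6.0167 9.8417
```

View pics/g.png

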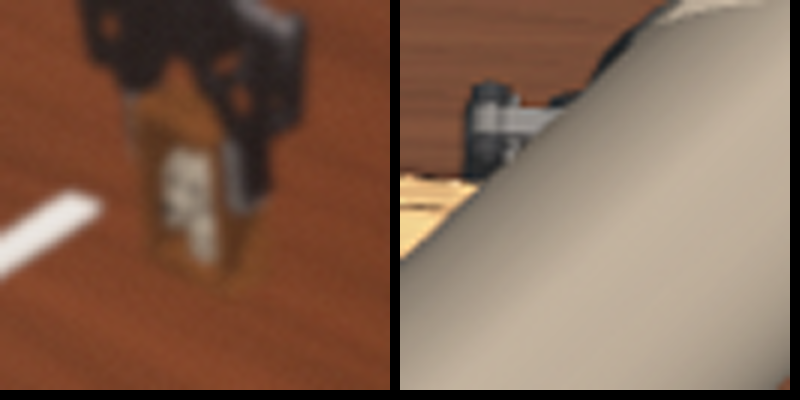

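Run:
```python
from h import *
robot.line_to([.5,-.2,.33],velocity=.2)
o=np.zeros((400,800,3),np.uint8)
for k,(p,rpy) in enumerate([([.58,-.05,.36],[180,-20,30]),([.58,-.05,.36],[180,20,-150])]):
    robot.move_to(p,rpy)
    im=np.mean([vision.grab_frame("scene").astype(float) for _ in range(4)],0)[:,:,::-1].astype(np.uint8)
    u,v=proj("scene",[.58,-.05,.35])[0].astype(int); im=im[v-30:v+35,u-32:u+33]
    o[:390,k*400:k*400+390]=cv2.resize(im,(390,390),interpolation=cv2.INTER_CUBIC)
    print(robot.current_time_s(),robot.current_joint_positions(),robot.current_finger_gap(),[(d["rect"],d["p"]) for d in recognise("dog_front","scene")[:2]])
cv2.imwrite("pics/i.png",o)
```

```text
11.8333 [-36.00089822  12.38785159  58.02720791  86.92280019 -26.606003
  74.4736592  -35.47761126] 0.6968118806090606 [([301.5, 160.1, 22.7, 36.9], 0.95), ([301.9, 241.1, 108.1, 73.1], 0.47)]
12.3333 [-36.12447182  12.32324415  57.91591034  86.90876794 -26.64402988
  74.46355572 -35.46499252] 0.6999548394488978 [([302.6, 160.1, 23.2, 39.4], 0.83)]
```

View pics/i.png

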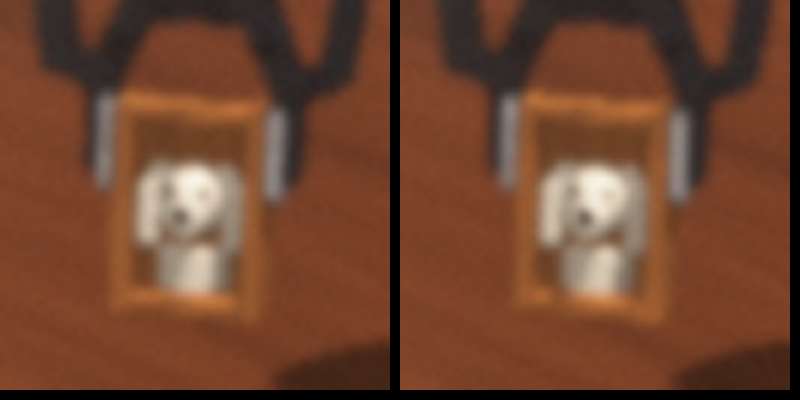

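The front is unmistakable now: the dog's face is on the tool +x side, so no half turn is needed. Moving to the hold pose.

Run:
```python
from h import *
np.set_printoptions(precision=3,suppress=True)
p,r=hold(0); 
robot.move_to([p[0]-.04,p[1],p[2]+.08],r)
print(robot.line_to(p,r,velocity=.1)); robot.pause(.2)
print(robot.current_tool_pos(),robot.current_eef_rot(),r,robot.current_time_s(),robot.current_finger_gap(),robot.current_joint_positions())
o=np.zeros((500,800,3),np.uint8)
for k,n in enumerate(("scene","top")):
    im=np.mean([vision.grab_frame(n).astype(float) for _ in range(4)],0)[:,:,::-1].astype(np.uint8)
    u,v=(proj(n,L)[0]).astype(int); v+=(0 if k==0 else 25); im=im[v-60:v+65,u-50:u+50]
    o[:,k*400:k*400+400]=np.clip(cv2.resize(im,(400,500),interpolation=cv2.INTER_CUBIC)*1.4,0,255); print(n,u-50,v-60)
cv2.imwrite("pics/j.png",o)
```

```text
False
[0.583 0.153 0.182] [-179.958  -15.242    4.027] [180.0, -15.18338157096681, 4.010704565915754] 14.5833 0.691849072914568 [-59.257  23.233  53.85  100.789 -21.992  51.207 -84.399]
scene 279 212
top 207 140
```

View pics/j.png

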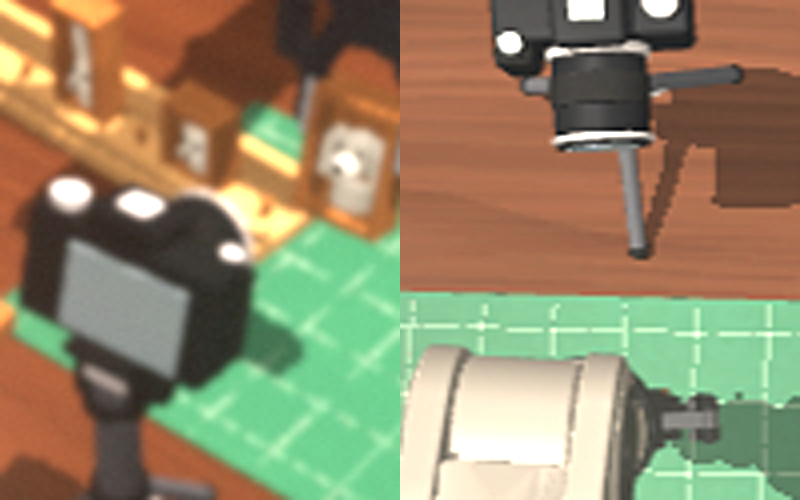

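The dog is upright and facing the lens at about (366,252) in the scene view. The camera and the other portraits look untouched. One numeric check against the model, then I'll hand it in if it agrees.

Run:
```python
from h import *
Rd=RL; c=L+RL.apply([-.165,0,0])
b=proj("scene",c+RL.apply([(x,y,z) for x in(-.015,.015) for y in(-.03,.03) for z in(-.042,.042)]))
print("pred",b.min(0),b.max(0),"front",proj("scene",c+RL.apply([.015,0,0])))
vision.grab_frame("scene"); vision.grab_frame("top")
R=lambda l,n:[(np.round(d["rect"],1).tolist(),round(d["p"],2)) for d in recognise(l,n)[:2]]
for l in("dog_center","cat_center","rabbit_center","lens"): print(l,R(l,"scene"))
r=R("dog_center","scene")[0][0]; off=np.hypot(*(np.array(r[:2])-(b.min(0)+b.max(0))/2)); print(off)
if off<4: workorder.close_job(); print("closed")
```

```text
pred [350.557588   228.36053434] [384.1848492  271.71766803] front [[364.03294448 251.75908887]]
dog_center [([363.8, 252.4, 30.1, 39.0], 0.69)]
cat_center [([329.1, 245.7, 21.9, 27.7], 0.6)]
rabbit_center [([303.0, 228.8, 22.8, 33.5], 0.88)]
lens [([312.6, 284.4, 65.0, 51.7], 0.87)]
4.281056588889591
```

```bash
python3 -c "
from station import workorder
print(workorder.close_job())"
```

```text
the job is handed in; nothing more can be done
None
```

I handed the job in with the dog portrait held in front of the lens, front to the camera, at an estimated 15 cm, upright and tilted back about 15°; the cat, rabbit and camera looked unmoved, the lens pose was fitted from the images, and no verdict came back.

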